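Start the screw of the hand press and hold it

ROBOT

A 6-joint arm with a two-finger parallel gripper is mounted at the origin on a cart in front of the work surface, level with it; the furniture and walls round the work are solid. World frame = base frame: x ahead of the robot, y to its left, z up, the work surface at z = 0. Lengths are in m, angles in degrees, forces in N, time in s.
With the tool pointing down it reaches from about 0.375 to 0.975 m from the base axis. Payload 3.8 kg.
Tool frame: the origin (TCP) lies between the finger pads; the fingertips stand 17 mm ahead of it and the grasp point (between the pads) lies 2 mm behind it; z points along the fingers, y is the line along which they close (so a half turn about z gives the same grasp; the last joint's range is limited). The gripper opens to 88 mm and grips with 3 to 60 N. Pads are 18 mm wide; open, the fingers measure 123 mm over their backs; the gripper's body (75 mm by 187 mm) begins 45 mm behind the grasp point.
Start: joints at [64.349, 15.12, 91.902, -0, 72.978, -2.114], TCP at [0.27, 0.619, 0.256] pointing down, gripper open.
Joint ranges: [-150.88, 150.88], [-54.13, 125.18], [17.81, 147.31], [-75.09, 255.09], [0, 152.58], [-146.25, 146.25]. Speed limits (degrees/s): [147.25, 147.25, 180, 180, 180, 180].

INTERFACE

Orientations are given as a 3x3 rotation matrix whose columns are the frame's x, y, z axes.
In Python, from station import env, viewer gives the robot as it stands. The module is installed in compiled form; this text tells all that it offers.
- The arm moves only by the tool carry_out, never from a script. Its argument "steps" is a list of rows, each a list of 7 numbers: the shift along the tool's x, y, z each as a share of 5 cm, from -1 to 1, then the turn, a rotation vector about the tool's x, y, z each as a share of 10 degrees, from -1 to 1, then the opening, from -1 (shut) to 1 (fully open), so that 0 is half open. A call has 1 to 20 rows; each row shifts and turns the commanded pose from where the row before left it, along the tool's axes as they then stand; what a row does not reach is not made up. A row lasts 1/8 s, in which the tool goes at most 62.5 mm and 10.7 degrees, less where a joint would pass 70% of its speed; a pose out of reach is approached as far as the arm can. A call with a number of a shift or a turn outside -1 to 1 is refused whole. A call with a gripper value outside its range is refused whole. The fingers move at their own pace and stop on an object; "grip_force" is the grip in N (left out, the last holds). Time passes only in rows, so rows that do not move let the fingers close. It gives the time, the measured TCP pose, the force, the opening and the grip force at its end, in the units of the state.
- env.observe(): the state, without advancing time (a new reading comes with each control period).
- viewer.grab_frame(name): name is "scene" or "top"; returns the picture (400x640x3 uint8, blue, green, red); there is no depth.
- viewer.camera_params(name): a dict with "intrinsics" (3x3 intrinsics, pixels), "dist" ([k1, k2, p1, p2, k3] as OpenCV has them; the pictures are not rectified), "xyz" and "attitude" of the camera in the world. Camera axes: x right, y up, looking along -z (the intrinsics and any distortion apply to the point x, -y, -z); pixel columns grow to the right and rows downward; lengths in m; the calibration is good to about 2 mm. A picture is of the moment at which its call begins. camera_params takes no time and is no camera call.
- env.close_job(): hands the job in; it is judged then, once.
The state is a dict: "t": time; "qpos": joint angles; "joint_velocities": joint speeds; "joint_efforts": joint torques, N m; "position": TCP position; "tool_rot": TCP orientation; "wrist_force": force on the tool from outside, world axes, zero at the start; "moment": the same for the moment, N m; "opening": finger opening in m; "grip_force": force on a finger pad.
Only numpy, scipy, OpenCV 4.12 (cv2) and the standard library are available. Lean on these libraries where they do the work, as an engineer would, in place of code of your own. Each camera call takes 0.05 s, during which the arm holds its last target. There are 200 camera calls.

TASK

The screw of the small blue hand press stands on top of its nut and has not found the thread. Take its red crank handle, turn the screw backward (counter-clockwise seen from above) until it drops into the thread, then turn it forward (clockwise) one full turn, never forward before the drop. Finish while still gripping the handle, holding the screw still there, and leave the loose things round the press alone.

Things in the scene. Friction and masses are not known exactly. Their poses are not given: they have to be found in the camera images.
- press: blue hand press standing fixed on the bench, base plate 85 x 116 x 12 mm, two columns and a bridge with a 48 mm round threaded boss (top 102 mm above the bench); origin under the middle of the base plate, which lies on the vertical screw axis; z up. At the start the crank arm points along the press's own -x axis
- screw_axis (a point): point on the vertical screw axis, at the top of the boss, 102 mm above the bench; it does not move
- handle: upright red handle on the crank, 22 mm diameter, 43 mm tall, origin at the centre of its underside (about 145 mm above the bench); spins freely on its pin, so gripped from above it is led round a 55 mm radius about the screw axis without turning the gripper. Crank and hub reach 149 mm, all else is lower. It rises and sinks with the screw; a firm grip can hold the screw up: press lightly down
- handle_mid (a point): point on the handle's axis 24 mm above its underside, a good height to grip
- screw_turn (a joint): angle of the screw in rad, 0 at the start, grows forward (clockwise seen from above, right-hand thread), negative backward; turning takes about 0.03 N m
- screw_depth (a joint): how far the screw has sunk, m; 0.0005 to 0.003 at the start; pitch 8 mm. Turned backward it first rises 8 mm a turn; after 0.08 to 0.3 turn (not to be seen beforehand) its weight, about 0.65 kg, or a light push drops it by some 7 mm, to about 0.0085; forward from there it sinks 8 mm a turn, to about 0.0165. End play 1 mm
- blower_6: loose black fan, 78 x 84 x 29 mm, at the left end of the bench; bystander, origin at the centre of its underside
- impeller_2: loose black fan wheel, 55 mm diameter, 20 mm high, behind the press; bystander, origin at the centre of its underside
- tachometer: loose orange hand-held meter, 54 x 114 x 30 mm, behind the press; bystander, origin at the centre of its underside

How it is judged (in metres and radians):
On the way:
1. the screw, turned backward, has dropped into the thread (value of joint screw_depth above 0.005 m and value of joint screw_turn below -0.2 rad), for 0.1 s.
At the end, for the whole second after the job is handed in: the screw is in the thread one turn past the drop (sunk 14.5 to 18.3 mm, that is one turn give or take about 0.2), standing still, with the fingers gripping the handle (over 2 N) (value of joint screw_depth between 0.0145 and 0.0183 m and value of joint screw_turn between 3.5 and 7 rad and velocity of joint screw_turn between -0.1 and 0.1 rad/s and contact force between the fingers and handle above 2 N); the arm keeps its last pose, push and grip.
It fails at once if the screw is turned forward more than 20 degrees before it has dropped into the thread (value of joint screw_turn above 0.35 rad and value of joint screw_depth below 0.005 m).
It fails at once if a loose bystander is moved more than 20 mm (distance of any of blower_6, impeller_2, tachometer from where it was at the start of the episode above 0.02 m).
It also fails if it takes over 64 s, if anything falls off the work surface, if the arm or the gripper's body presses on something with over 40 N, if the wrist force passes 120 N, or if a joint passes its speed limit or range.

## Working session

There is one attempt and no reset: what is moved stays moved. The work goes in short steps, Python scripts to look and compute and a tool call to move; the robot and the scene stay as the last step left them, time stands still between calls to the robot, and variables do not carry over. Pictures are saved under pics/ and viewed, at most 10 in all, crops included, and the job is handed in when it is done.

Besides the shell and the picture viewer there is one more tool, called after "Call:" by a JSON object that holds its "name" and its "arguments", one argument or row to a line. carry_out: Moves the arm, as the interface text tells. Shift numbers are shares of 5 cm and turn numbers shares of 10 degrees, none past 1 either way. Its arguments: {"type":"object","properties":{"steps":{"type":"array","items":{"type":"array","items":{"type":"number"}}},"grip_force":{"type":"number"}},"required":["steps"]}

```bash
mkdir -p pics; python3 - <<'E'
from station import env, viewer
import cv2
for n in("scene","top"):
    cv2.imwrite(f"pics/{n}0.png",viewer.grab_frame(n)); p=viewer.camera_params(n); print(n,p)
s=env.observe();print(s)
E
```

```text
scene {'intrinsics': array([[385.51793781,   0.        , 321.55152811],
       [  0.        , 385.51793781, 203.03467915],
       [  0.        ,   0.        ,   1.        ]]), 'dist': array([-0.05467177,  0.        ,  0.        ,  0.        ,  0.        ]), 'xyz': array([ 0.22392452, -0.35713566,  0.8066554 ]), 'attitude': array([[ 0.78908896,  0.45236231, -0.41558026],
       [-0.61418622,  0.56925277, -0.54655884],
       [-0.0106724 ,  0.68652722,  0.72702578]])}
top {'intrinsics': array([[507.51149688,   0.        , 329.48905209],
       [  0.        , 507.51149688, 195.11932643],
       [  0.        ,   0.        ,   1.        ]]), 'dist': array([-0.07871532,  0.        ,  0.        ,  0.        ,  0.        ]), 'xyz': array([0.44519415, 0.12489823, 1.05834194]), 'attitude': array([[ 0.01769889,  0.98512957, -0.17089902],
       [-0.99925551,  0.01156775, -0.0368052 ],
       [-0.03428097,  0.17142319,  0.98460089]])}
{'t': 0.1, 'qpos': array([ 6.43479552e+01,  1.51630830e+01,  9.19707260e+01, -9.11004226e-04,
        7.29779070e+01, -2.11196431e+00]), 'joint_velocities': array([ 0.01339548, -0.1159119 , -0.19971782, -0.04963734,  0.02631242,
       -0.00555688]), 'joint_efforts': array([ 5.26879503e-04, -5.03617573e+01, -3.58070469e+01,  7.31683080e-02,
        2.35109346e-02, -6.19694742e-05]), 'position': array([0.26931534, 0.61830371, 0.25455865]), 'tool_rot': array([[-9.16782752e-01,  3.99385399e-01, -8.30377188e-04],
       [ 3.99386258e-01,  9.16781056e-01, -1.76421812e-03],
       [ 5.66711172e-05, -1.94904598e-03, -9.99998099e-01]]), 'wrist_force': array([-0.14484808, -0.15176075, -0.19410099]), 'moment': array([0.00441716, 0.04656092, 0.00331799]), 'grip_force': 0.0, 'opening': 0.08784009267273235}
```

View pics/scene0.png

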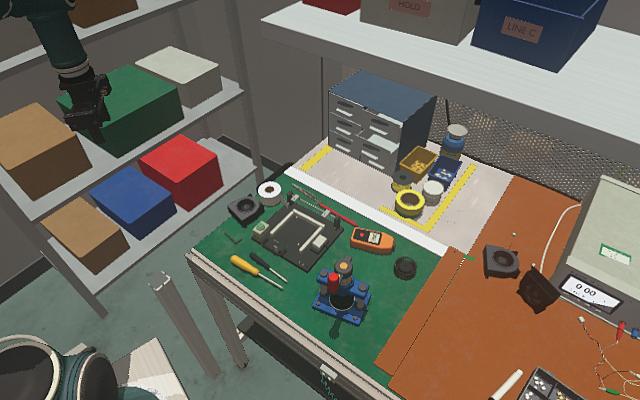

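View pics/top0.png

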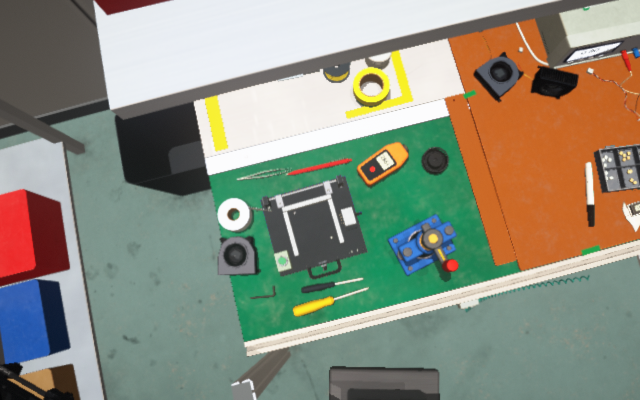

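The scene view shows the press near (340,290) with the handle at (334,283). In the top view the hub is near (432,240) and the red handle top near (451,266). I'll enlarge both.

```bash
python3 - <<'E'
import cv2,numpy as np
a=cv2.imread("pics/scene0.png")[245:345,300:390];b=cv2.imread("pics/top0.png")[205:285,380:470]
a=cv2.resize(a,(396,440),interpolation=2);b=cv2.resize(b,(396,352),interpolation=2)
o=np.zeros((440,792,3),np.uint8);o[:,:396]=a;o[:352,396:]=b
cv2.imwrite("pics/crop0.png",o)
E
```

```text
(no output)
```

View pics/crop0.png

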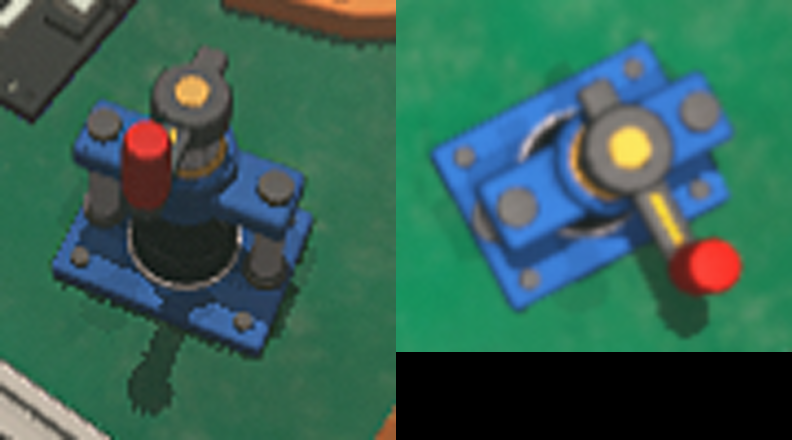

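```bash
cat > h.py <<'E'
from station import env, viewer
import cv2,numpy as np
def ray(n,uv):
    p=viewer.camera_params(n)
    x,y=cv2.undistortPoints(np.array([[uv]],float),p["intrinsics"],p["dist"])[0,0]
    return p["xyz"],p["attitude"]@np.array([x,-y,-1])
def atz(n,uv,z):
    o,d=ray(n,uv); return o+d*(z-o[2])/d[2]
def tri(u1,u2):
    (a,d),(b,e)=ray("scene",u1),ray("top",u2)
    s=np.linalg.lstsq(np.c_[d,-e],b-a,rcond=None)[0]
    return a+d*s[0],b+e*s[1]
E
python3 - <<'E'
from h import *
hs,ht=(334.1,276.8),(452.3,265.2); us,ut=(343.6,265.7),(433,238.4)
for s,t,z in((hs,ht,.188),(us,ut,.149)): print(atz("scene",s,z),atz("top",t,z),tri(s,t))
c=lambda x,y:(380+(x-396)/4.4,205+y/4.4)
P=[atz("top",c(*q),.012) for q in((435,150),(640,42),(732,197),(518,310))]
print(np.array(P),np.mean(P,0))
h=atz("top",ht,.188);u=atz("top",ut,.149);print(np.linalg.norm((h-u)[:2]),np.degrees(np.arctan2(*(h-u)[1::-1])))
E
```

```text
[ 0.47929488 -0.05654004  0.188     ] [ 0.47800277 -0.05324502  0.188     ] (array([ 0.48046222, -0.05516598,  0.18517204]), array([ 0.4781225 , -0.05389514,  0.18482373]))
[ 0.5272315  -0.02910201  0.149     ] [ 0.52668906 -0.02762419  0.149     ] (array([ 0.5278404 , -0.02844346,  0.14767971]), array([ 0.52682406, -0.02787686,  0.14749359]))
[[ 0.53640601  0.04012774  0.012     ]
 [ 0.58853029 -0.05644184  0.012     ]
 [ 0.51617024 -0.09820707  0.012     ]
 [ 0.46277804  0.00178546  0.012     ]] [ 0.52597115 -0.02818393  0.012     ]
0.05501618894752312 -152.24471993162598
```

Both views agree to within 2–3 mm: axis about (0.527,-0.028), handle about (0.478,-0.054), radius 55.0 mm. The base plate centre confirms the axis. I'll move above the handle.

Call:
{"name": "carry_out", "arguments": {
  "steps": [
    [-0.46,-0.534,0,0,0,0,1],
    [-0.46,-0.534,0,0,0,0,1],
    [-0.46,-0.534,0,0,0,0,1],
    [-0.46,-0.534,0,0,0,0,1],
    [-0.46,-0.534,0,0,0,0,1],
    [-0.46,-0.534,0,0,0,0,1],
    [-0.46,-0.534,0,0,0,0,1],
    [-0.46,-0.534,0,0,0,0,1],
    [-0.46,-0.534,0,0,0,0,1],
    [-0.46,-0.534,0,0,0,0,1],
    [-0.46,-0.534,0,0,0,0,1],
    [-0.46,-0.534,0,0,0,0,1],
    [-0.46,-0.534,0,0,0,0,1],
    [-0.46,-0.534,0,0,0,0,1],
    [-0.46,-0.534,0,0,0,0,1],
    [-0.46,-0.534,0,0,0,0,1],
    [-0.46,-0.534,0,0,0,0,1],
    [-0.46,-0.534,0,0,0,0,1],
    [-0.46,-0.534,0,0,0,0,1],
    [-0.46,-0.534,0,0,0,0,1]
  ]
}}

```text
t: 2.6
position: [0.4779, -0.0555, 0.2553]
tool_rot: [[-0.917, 0.399, -0.001], [0.399, 0.917, 0.0], [0.001, -0.0, -1.0]]
wrist_force: [-0.4, 0.5, -0.3]
opening: 0.0882
grip_force: 0.0
```

Call:
{"name": "carry_out", "arguments": {
  "steps": [
    [0,0,0,0,0,0,1],
    [0,0,0,0,0,0,1],
    [0,0,0,0,0,0,1]
  ]
}}

```text
t: 2.98
position: [0.4776, -0.0535, 0.2555]
tool_rot: [[-0.917, 0.398, -0.0], [0.398, 0.917, 0.0], [0.001, 0.0, -1.0]]
wrist_force: [0.6, 0.0, 0.1]
opening: 0.088
grip_force: 0.0
```

```bash
python3 - <<'E'
from h import *
s=env.observe()
for k in("t","qpos","position","tool_rot","wrist_force"):print(k,np.round(s[k],4))
cv2.imwrite("pics/scene1.png",cv2.resize(viewer.grab_frame("scene")[190:350,240:440],(800,640))[:600]) 
E
```

```text
t 2.975
qpos [-9.370800e+00 -6.284100e+00  1.148864e+02  2.000000e-02  7.142800e+01
 -7.590140e+01]
position [ 0.4776 -0.0535  0.2555]
tool_rot [[-9.172e-01  3.984e-01 -5.000e-04]
 [ 3.984e-01  9.172e-01  4.000e-04]
 [ 6.000e-04  2.000e-04 -1.000e+00]]
wrist_force [0.6011 0.0039 0.0625]
```

View pics/scene1.png

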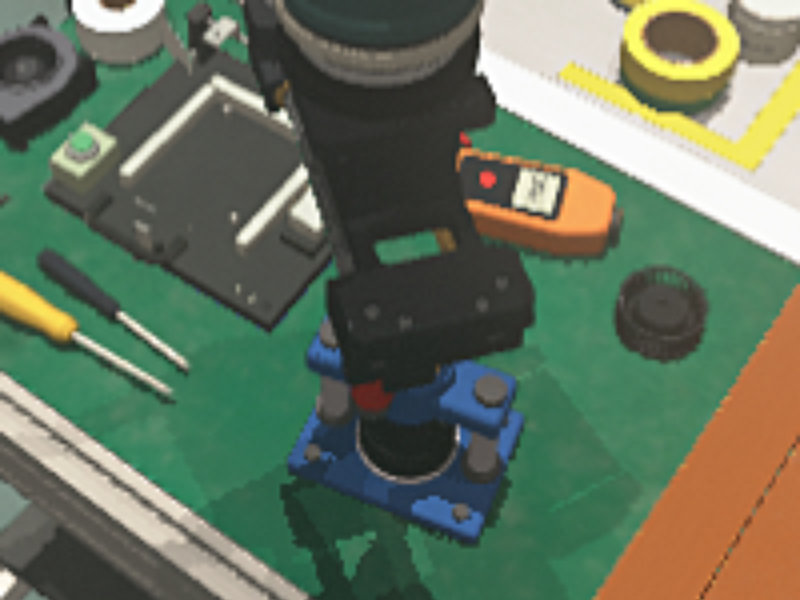

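The gripper hangs over the red handle (seen below it at about (370,393) in the crop) and nothing is in its way. I'll lower and close.

Call:
{"name": "carry_out", "arguments": {
  "steps": [
    [0,0,0.33,0,0,0,1],
    [0,0,0.33,0,0,0,1],
    [0,0,0.33,0,0,0,1],
    [0,0,0.33,0,0,0,1],
    [0,0,0.33,0,0,0,1],
    [0,0,0,0,0,0,1],
    [0,0,0,0,0,0,1]
  ]
}}

```text
t: 3.9
position: [0.4783, -0.0545, 0.1734]
tool_rot: [[-0.917, 0.399, 0.0], [0.399, 0.917, -0.0], [-0.0, 0.0, -1.0]]
wrist_force: [0.3, -0.2, -0.6]
opening: 0.0881
grip_force: 0.0
```

Call:
{"name": "carry_out", "arguments": {
  "steps": [
    [0,0,0,0,0,0,-1],
    [0,0,0,0,0,0,-1],
    [0,0,0,0,0,0,-1],
    [0,0,0,0,0,0,-1],
    [0,0,0,0,0,0,-1],
    [0,0,0,0,0,0,-1],
    [0,0,0,0,0,0,-1],
    [0,0,0,0,0,0,-1]
  ],
  "grip_force": 12
}}

```text
t: 4.9
position: [0.4781, -0.0542, 0.1732]
tool_rot: [[-0.917, 0.399, 0.0], [0.399, 0.917, 0.001], [0.0, 0.001, -1.0]]
wrist_force: [1.2, 2.1, -0.4]
opening: 0.0213
grip_force: 12.0
```

```bash
cat >> h.py <<'E'
C=np.array([.5268,-.0283])
def rows(p0,p1,n,start=None):
    """Circle rows (tool x,y shares) from angle p0 to p1 deg in n rows; start: commanded xy now"""
    R=np.array([[-.917,.399],[.399,.917]])
    a=np.radians(np.linspace(p0,p1,n+1)); P=C+.055*np.c_[np.cos(a),np.sin(a)]
    if start is not None: P[0]=start
    return np.round(np.diff(P,axis=0)@R/.05,3).tolist()
E
python3 - <<'E'
from h import *
s=env.observe();d=s["position"][:2]-C;print(np.linalg.norm(d),np.degrees(np.arctan2(d[1],d[0])))
print(rows(-152,-32,24))
E
```

```text
0.05511419711864879 -152.01759248456105
[[-0.078, -0.056], [-0.082, -0.049], [-0.086, -0.042], [-0.09, -0.034], [-0.092, -0.026], [-0.094, -0.018], [-0.095, -0.01], [-0.096, -0.002], [-0.096, 0.007], [-0.095, 0.015], [-0.093, 0.023], [-0.091, 0.031], [-0.088, 0.039], [-0.084, 0.047], [-0.08, 0.054], [-0.075, 0.06], [-0.069, 0.067], [-0.063, 0.072], [-0.056, 0.078], [-0.049, 0.082], [-0.042, 0.086], [-0.034, 0.09], [-0.026, 0.092], [-0.018, 0.094]]
```

Call:
{"name": "carry_out", "arguments": {
  "steps": [
    [-0.078,-0.056,0.01,0,0,0,-1],
    [-0.082,-0.049,0,0,0,0,-1],
    [-0.086,-0.042,0,0,0,0,-1],
    [-0.09,-0.034,0,0,0,0,-1],
    [-0.092,-0.026,0,0,0,0,-1],
    [0,0,0,0,0,0,-1]
  ]
}}

```text
t: 5.65
position: [0.4945, -0.0727, 0.1733]
tool_rot: [[-0.917, 0.4, 0.001], [0.4, 0.917, 0.0], [-0.001, 0.001, -1.0]]
wrist_force: [-0.7, 4.0, 6.3]
opening: 0.021
grip_force: 12.0
```

Call:
{"name": "carry_out", "arguments": {
  "steps": [
    [-0.094,-0.018,0,0,0,0,-1],
    [-0.095,-0.01,0,0,0,0,-1],
    [0,0,0,0,0,0,-1]
  ]
}}

```text
t: 6.02
position: [0.5028, -0.0775, 0.1734]
tool_rot: [[-0.917, 0.4, 0.002], [0.4, 0.917, 0.0], [-0.001, 0.001, -1.0]]
wrist_force: [1.4, 3.2, 5.3]
opening: 0.0212
grip_force: 12.0
```

Call:
{"name": "carry_out", "arguments": {
  "steps": [
    [-0.096,-0.002,0,0,0,0,-1],
    [-0.096,0.007,0,0,0,0,-1],
    [-0.095,0.015,0,0,0,0,-1],
    [0,0,0,0,0,0,-1]
  ]
}}

```text
t: 6.52
position: [0.5162, -0.0818, 0.1729]
tool_rot: [[-0.917, 0.4, 0.002], [0.4, 0.917, 0.001], [-0.001, 0.002, -1.0]]
wrist_force: [2.2, 5.7, 2.7]
opening: 0.0214
grip_force: 12.0
```

Call:
{"name": "carry_out", "arguments": {
  "steps": [
    [-0.093,0.023,0,0,0,0,-1],
    [-0.091,0.031,0,0,0,0,-1],
    [-0.088,0.039,0,0,0,0,-1],
    [0,0,0,0,0,0,-1]
  ]
}}

```text
t: 7.02
position: [0.5274, -0.0823, 0.1694]
tool_rot: [[-0.917, 0.4, -0.006], [0.4, 0.917, 0.003], [0.007, 0.0, -1.0]]
wrist_force: [1.1, 5.7, -6.6]
opening: 0.0215
grip_force: 12.0
```

The wrist force flipped to -6.6 N and the tool sagged, so the screw has dropped and hangs in the grip. I'll lower to follow it and check for support.

Call:
{"name": "carry_out", "arguments": {
  "steps": [
    [0,0,0.04,0,0,0,-1],
    [0,0,0.04,0,0,0,-1],
    [0,0,0.04,0,0,0,-1],
    [0,0,0,0,0,0,-1]
  ]
}}

```text
t: 7.52
position: [0.5291, -0.0825, 0.1663]
tool_rot: [[-0.917, 0.4, -0.002], [0.4, 0.917, 0.002], [0.002, 0.001, -1.0]]
wrist_force: [-2.2, 6.2, 4.5]
opening: 0.0215
grip_force: 12.0
```

Call:
{"name": "carry_out", "arguments": {
  "steps": [
    [0,0,0.03,0,0,0,-1],
    [0,0,0.0,0,0,0,-1],
    [0,0,0.0,0,0,0,-1]
  ]
}}

```text
t: 7.9
position: [0.5299, -0.0825, 0.1661]
tool_rot: [[-0.917, 0.4, 0.0], [0.4, 0.917, 0.002], [0.0, 0.002, -1.0]]
wrist_force: [-1.7, 7.6, 9.1]
opening: 0.0212
grip_force: 12.0
```

The screw is now supported about 7 mm lower, as expected for the drop. The steady +y force says the axis is about 0.7 mm further in +y. I'll work out the forward turn with that correction.

```bash
python3 - <<'E'
import h,numpy as np
a=np.radians(-87);st=h.C+.055*np.array([np.cos(a),np.sin(a)])
h.C[:]=[.5268,-.0276]
print([r+[.004,0,0,0,-1] for r in h.rows(-87,-447,40,st)])
E
```

```text
[[0.166, -0.052, 0.004, 0, 0, 0, -1], [0.168, -0.039, 0.004, 0, 0, 0, -1], [0.172, -0.012, 0.004, 0, 0, 0, -1], [0.172, 0.015, 0.004, 0, 0, 0, -1], [0.168, 0.042, 0.004, 0, 0, 0, -1], [0.159, 0.067, 0.004, 0, 0, 0, -1], [0.146, 0.091, 0.004, 0, 0, 0, -1], [0.13, 0.113, 0.004, 0, 0, 0, -1], [0.111, 0.132, 0.004, 0, 0, 0, -1], [0.089, 0.148, 0.004, 0, 0, 0, -1], [0.065, 0.16, 0.004, 0, 0, 0, -1], [0.039, 0.168, 0.004, 0, 0, 0, -1], [0.012, 0.172, 0.004, 0, 0, 0, -1], [-0.015, 0.172, 0.004, 0, 0, 0, -1], [-0.042, 0.168, 0.004, 0, 0, 0, -1], [-0.067, 0.159, 0.004, 0, 0, 0, -1], [-0.091, 0.146, 0.004, 0, 0, 0, -1], [-0.113, 0.13, 0.004, 0, 0, 0, -1], [-0.132, 0.111, 0.004, 0, 0, 0, -1], [-0.148, 0.089, 0.004, 0, 0, 0, -1], [-0.16, 0.065, 0.004, 0, 0, 0, -1], [-0.168, 0.039, 0.004, 0, 0, 0, -1], [-0.172, 0.012, 0.004, 0, 0, 0, -1], [-0.172, -0.015, 0.004, 0, 0, 0, -1], [-0.168, -0.042, 0.004, 0, 0, 0, -1], [-0.159, -0.067, 0.004, 0, 0, 0, -1], [-0.146, -0.091, 0.004, 0, 0, 0, -1], [-0.13, -0.113, 0.004, 0, 0, 0, -1], [-0.111, -0.132, 0.004, 0, 0, 0, -1], [-0.089, -0.148, 0.004, 0, 0, 0, -1], [-0.065, -0.16, 0.004, 0, 0, 0, -1], [-0.039, -0.168, 0.004, 0, 0, 0, -1], [-0.012, -0.172, 0.004, 0, 0, 0, -1], [0.015, -0.172, 0.004, 0, 0, 0, -1], [0.042, -0.168, 0.004, 0, 0, 0, -1], [0.067, -0.159, 0.004, 0, 0, 0, -1], [0.091, -0.146, 0.004, 0, 0, 0, -1], [0.113, -0.13, 0.004, 0, 0, 0, -1], [0.132, -0.111, 0.004, 0, 0, 0, -1], [0.148, -0.089, 0.004, 0, 0, 0, -1]]
```

Call:
{"name": "carry_out", "arguments": {
  "steps": [
    [0.166,-0.052,0.004,0,0,0,-1],
    [0.168,-0.039,0.004,0,0,0,-1],
    [0.172,-0.012,0.004,0,0,0,-1],
    [0.172,0.015,0.004,0,0,0,-1],
    [0.168,0.042,0.004,0,0,0,-1],
    [0.159,0.067,0.004,0,0,0,-1],
    [0,0,0,0,0,0,-1]
  ]
}}

```text
t: 8.78
position: [0.4846, -0.0635, 0.1651]
tool_rot: [[-0.917, 0.399, 0.002], [0.399, 0.917, -0.002], [-0.003, -0.001, -1.0]]
wrist_force: [-0.7, -0.5, 6.4]
opening: 0.0213
grip_force: 12.0
```

Sinking as planned with light push. Continuing.

Call:
{"name": "carry_out", "arguments": {
  "steps": [
    [0.146,0.091,0.004,0,0,0,-1],
    [0.13,0.113,0.004,0,0,0,-1],
    [0.111,0.132,0.004,0,0,0,-1],
    [0.089,0.148,0.004,0,0,0,-1],
    [0.065,0.16,0.004,0,0,0,-1],
    [0.039,0.168,0.004,0,0,0,-1],
    [0.012,0.172,0.004,0,0,0,-1],
    [-0.015,0.172,0.004,0,0,0,-1],
    [-0.042,0.168,0.004,0,0,0,-1],
    [-0.067,0.159,0.004,0,0,0,-1],
    [0,0,0,0,0,0,-1]
  ]
}}

```text
t: 10.15
position: [0.4915, 0.0156, 0.163]
tool_rot: [[-0.917, 0.399, -0.002], [0.399, 0.917, 0.001], [0.002, 0.0, -1.0]]
wrist_force: [-6.8, 5.0, 12.5]
opening: 0.0217
grip_force: 12.0
```

Call:
{"name": "carry_out", "arguments": {
  "steps": [
    [-0.078,0.151,0.0,0,0,0,-1],
    [-0.113,0.13,0.0,0,0,0,-1],
    [-0.132,0.111,0.004,0,0,0,-1],
    [-0.148,0.089,0.004,0,0,0,-1],
    [-0.16,0.065,0.004,0,0,0,-1],
    [-0.168,0.039,0.004,0,0,0,-1],
    [-0.172,0.012,0.004,0,0,0,-1],
    [-0.172,-0.015,0.004,0,0,0,-1],
    [-0.168,-0.042,0.004,0,0,0,-1],
    [-0.159,-0.067,0.004,0,0,0,-1],
    [0,0,0,0,0,0,-1]
  ]
}}

```text
t: 11.52
position: [0.5702, 0.0063, 0.1611]
tool_rot: [[-0.917, 0.4, 0.002], [0.4, 0.917, -0.001], [-0.003, -0.0, -1.0]]
wrist_force: [0.8, 0.8, 4.4]
opening: 0.0217
grip_force: 12.0
```

Call:
{"name": "carry_out", "arguments": {
  "steps": [
    [-0.146,-0.091,0.004,0,0,0,-1],
    [-0.13,-0.113,0.004,0,0,0,-1],
    [-0.111,-0.132,0.004,0,0,0,-1],
    [-0.089,-0.148,0.004,0,0,0,-1],
    [-0.065,-0.16,0.004,0,0,0,-1],
    [-0.039,-0.168,0.004,0,0,0,-1],
    [-0.012,-0.172,0.004,0,0,0,-1],
    [0.015,-0.172,0.004,0,0,0,-1],
    [0,0,0,0,0,0,-1]
  ]
}}

```text
t: 12.65
position: [0.5721, -0.0581, 0.1594]
tool_rot: [[-0.917, 0.4, -0.0], [0.4, 0.917, -0.001], [-0.0, -0.001, -1.0]]
wrist_force: [-1.9, 1.1, 7.3]
opening: 0.0209
grip_force: 12.0
```

Call:
{"name": "carry_out", "arguments": {
  "steps": [
    [0.042,-0.168,0.004,0,0,0,-1],
    [0.067,-0.159,0.004,0,0,0,-1],
    [0.091,-0.146,0.004,0,0,0,-1],
    [0.113,-0.13,0.004,0,0,0,-1],
    [0.132,-0.111,0.004,0,0,0,-1],
    [0.148,-0.089,0.004,0,0,0,-1],
    [0,0,0,0,0,0,-1],
    [0,0,0,0,0,0,-1],
    [0,0,0,0,0,0,-1],
    [0,0,0,0,0,0,-1]
  ]
}}

```text
t: 13.9
position: [0.5294, -0.0823, 0.1582]
tool_rot: [[-0.917, 0.399, 0.001], [0.399, 0.917, 0.0], [-0.001, 0.0, -1.0]]
wrist_force: [-1.5, 2.7, 6.4]
opening: 0.0214
grip_force: 12.0
```

```bash
python3 - <<'E'
from h import *
s=env.observe();d=s["position"][:2]-C-[-.0003,.0008];print(s["wrist_force"],s["grip_force"],s["position"],np.degrees(np.arctan2(d[1],d[0])),np.abs(s["joint_velocities"]).max())
cv2.imwrite("pics/scene2.png",cv2.resize(viewer.grab_frame("scene")[220:340,260:420],(800,600)))
E
```

```text
[-1.53904736  2.73230256  6.38142053] 12.000511916430696 [ 0.52935103 -0.08234948  0.15820851] -87.02449410720048 0.11517887218799532
```

View pics/scene2.png

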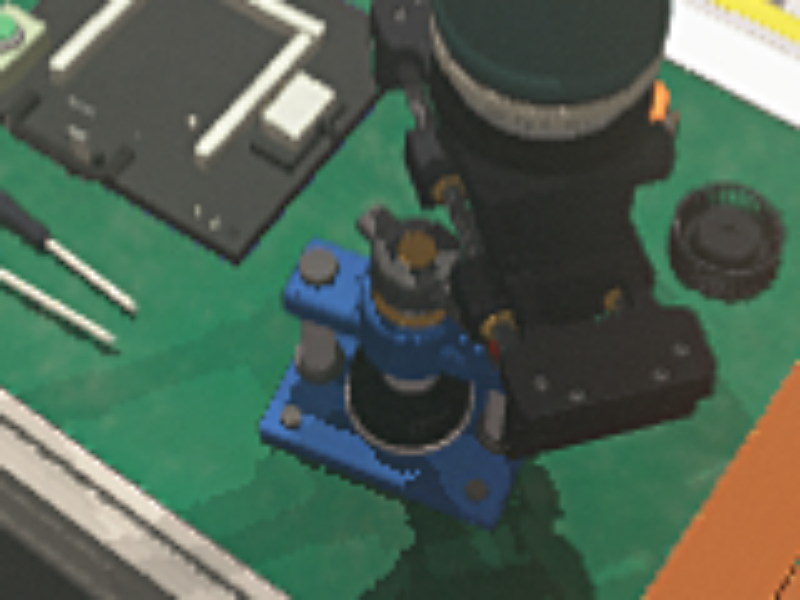

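The crank follows the gripper, and the hub top is now at about px (343.4, 269.6), against row 265.7 before. I'll check the sink from that before handing in.

```bash
python3 - <<'E'
from h import *
for uv in((343.6,265.7),(343.4,269.6)):
    o,d=ray("scene",uv); t=np.dot(np.array([.5268,-.0278])-o[:2],d[:2])/np.dot(d[:2],d[:2]); print((o+t*d))
E
```

```text
[ 0.52768163 -0.02861518  0.14802398]
[ 0.52770771 -0.02863942  0.13380594]
```

```bash
python3 -c "
from station import env
print(env.close_job())"
```

```text
the job is handed in; nothing more can be done
None
```

I turned the screw back about 65° until it dropped, then forward one full turn (about 14 to 15 mm lower than at the start), and handed it in with the handle still gripped at 12 N; the judge returned no verdict.

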